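# Clock a flat-edged filter disc against the alignment bar and clamp it

## Robot

A 6-joint arm with a two-finger parallel gripper is mounted at the origin on a cart in front of the work surface, level with it; the furniture and walls round the work are solid. World frame = base frame: x ahead of the robot, y to its left, z up, the work surface at z = 0. Lengths are in m, angles in rad, forces in N, time in s.
With the tool pointing down it reaches from about 0.425 to 0.95 m from the base axis. Payload 14.7 kg.
Tool frame: the origin (TCP) lies midway between the tips of the shut fingers; the grasp point (between the pads) lies 19 mm behind it; z points along the fingers, y is the line along which they close (so a half turn about z gives the same grasp; the last joint's range is limited). The gripper opens to 85 mm and grips with 20 to 120 N. Pads are 22 mm wide; open, the fingers measure 114 mm over their backs; the gripper's body (76 mm by 85 mm) begins 54 mm behind the grasp point. The pads swing forward as they close: fully open they stand 13 mm farther back than shut.
Start: joints at [1.291, 0.48, 1.596, -0, 1.065, -0.047], TCP at [0.15, 0.632, 0.231] pointing down, gripper open.
Joint ranges: [-2.75, 2.75], [-0.82, 2.05], [0.23, 2.67], [-1.56, 4.7], [0.09, 2.69], [-2.92, 2.92]. Speed limits (rad/s): [1.89, 1.89, 2.39, 3.01, 3.01, 3.01].

## Interface

Orientations are given as a unit quaternion [x, y, z, w].
In Python, from plant import sensors, vision, job gives the robot as it stands.
- The arm moves only by the shell command python3 -m inch 'ROWS'. ROWS is JSON, a list that holds one entry, the list of rows, each a list of 7 numbers: the shift along the tool's x, y, z in cm, then the turn, a rotation vector about the tool's x, y, z in rad, then the closure, from 0 (fully open) to 1 (shut). In form: [[[dx, dy, dz, rx, ry, rz, claw], ...]]. A call has 1 to 5 rows; each row is the pose to reach, as a shift and turn from the pose commanded when the call began, along the tool's axes at that moment; what a row does not reach only later rows make up. A row lasts 1/10 s, in which the tool goes at most 50 mm and 8.59 degrees, less where a joint would pass 70% of its speed; a pose out of reach is approached as far as the arm can. A call with a gripper value outside its range is refused whole. The fingers move at their own pace and stop on an object; the grip force is fixed at half the most. Time passes only in rows, so rows that repeat a pose let the fingers close. It gives the time, the measured TCP pose, the force, the opening and the grip force at its end, in the units of the state.
- sensors.state(): the state, without advancing time (a new reading comes with each control period).
- vision.snapshot(name): name is "side" or "top" or "wrist"; returns a dict with "img" (420x560x3 uint8, red, green, blue), "fx", "fy", "cx", "cy" (pixels), "k1" (the pictures are not rectified: a ray, as slopes to the right and down, at radius r is drawn at 1 + k1 r^2 times it, then the intrinsics apply), "position" and "orientation" of the camera in the world; the wrist camera has in their place "hand_eye" (4x4, takes a point from camera to tool coordinates, whose origin is the TCP and whose axes are the flange's). Camera axes: x right, y down, z forward; pixel columns grow to the right and rows downward; lengths in m; the calibration is good to about 2 mm. A picture is of the moment at which its call begins: read the wrist's pose just before it. There is no depth.
- job.finish_job(): hands the job in; it is judged then, once.
The state is a dict: "time": time; "joint_positions": joint angles; "dq": joint speeds; "joint_efforts": joint torques, N m; "eef_pos": TCP position; "tool_rot": TCP orientation; "force": force on the tool from outside, world axes, zero at the start; "ft_torque": the same for the moment, N m; "width": finger opening in m; "finger_force": force on a finger pad.
Only numpy, scipy, OpenCV 4.12 (cv2) and the standard library are available. Lean on these libraries where they do the work, as an engineer would, in place of code of your own. Each camera call takes 0.05 s, during which the arm holds its last target. There are 200 camera calls.

## Task

Turn the flat-edged camera filter disc in its fixture by the stud on its rim until its flat faces the alignment bar, and push it with your fingertips until the flat lies flush against the bar. Then, leaving the disc there, slide the clamp jaw up behind it and press it home firmly, with about 14 N (at least 9 N for a moment, and never so hard that more than 22 N bears on the bar), and let go with the disc flush and the jaw against it. Leave the loose things beside the fixture alone.

Things in the scene. Friction and masses are not known exactly. Their poses are not given: they have to be found in the camera images.
- filter_disc: Loose filter disc, 76 mm diameter, 10 mm thick, aluminium rim round dark glass (60 to 110 g), one side cut to a flat 49 mm long, 29 mm from the centre. Origin: centre of the full circle, underside; +x square to the flat, outwards; z up. Slick (friction 0.2), slides and turns on the bed. At first the flat points at least 50 degrees off the bar, either way, the rim 2 to 5 mm from the bar.
- stud_top (a point): Centre of the top of the round steel stud on the disc: 11 mm diameter, stands 24 mm above the disc's top, at the disc's x = -26 mm (opposite the flat); this point is 34 mm above the disc's underside. Pushed at the bar while more than a few degrees crooked, the disc jams on one corner of the flat instead of squaring itself; turn it straight, then push.
- fixture: Fixed: steel plate 165x112 mm on a riser; its top (the bed) is 40 mm above the bench. Origin: on the bench under the middle of the bar's face; axes as the bar's. Bed back to x = -146 mm; rails 8 mm high, 14 wide, 79 apart inside (1.5 clear of the disc each side). Two pins, 8 mm thick, 10 high, at x = -71.8, y = +-31.5 mm, hold the disc's centre ahead of about x = -44 mm while it turns.
- align_bar: Fixed steel alignment bar across the fixture's far end, 106 mm long, 14 mm thick, 13 mm high above the bed. Origin: middle of its face towards the disc, at bed level; +x from the disc into the bar, square to the face; y along it; z up. With the flat flush the disc's centre is at x = -29 mm and its +x along the bar's +x; with the round rim on the bar the centre is at -38 mm.
- clamp_jaw: Jaw sliding along the bar's x between the rails. Origin: middle of its front face (towards the disc), bed level; axes as the bar's. Block 34 mm long, 42 wide, 8.5 high, with an upright black fin to push: x -30 to -18 mm, 30 mm wide, top 37.5 mm above the bed. Starts with its face at the bar's x = -97 mm (fully open), meets the flush disc at -67 mm. 1.5 N friction, no spring, stays put.
- motor: Bystander: loose brushless motor, 28 mm diameter, 25 mm high, beside the fixture; origin at the centre of its underside.
- cutters: Bystander: loose side cutters, 140x49x15 mm, lying beside the fixture; origin at the middle of the underside, x along the length.
- terminal: Bystander: loose terminal block, 30x18x15 mm, beside the fixture; origin at the centre of its underside.

How it is judged:
On the way, in this order (a step that is already met when the one before it is completed fails the run):
1. the disc is turned and pushed so that its flat lies flush against the bar, the jaw still back (x of filter_disc in the frame of align_bar above -0.0305 m and x of stud_top in the frame of align_bar below -0.053 m and angle between the x axis of filter_disc and the x axis of align_bar, either way round below 0.05 rad and x of clamp_jaw in the frame of align_bar below -0.075 m), for 0.2 s.
2. the jaw presses on the disc, and the disc on the bar, with at least 9 N (contact force between each of clamp_jaw, align_bar and filter_disc above 9 N and angle between the x axis of filter_disc and the x axis of align_bar, either way round below 0.05 rad), for 0.2 s.
At the end, for the whole second after the job is handed in: The disc lies flat on the bed and at rest with its flat on the bar (centre within 30.5 mm of the bar's face, squared to within 0.04 rad, stud at the back), and the jaw is up against it (its face within 69 mm of the bar's face) (x of filter_disc in the frame of align_bar above -0.0305 m and x of stud_top in the frame of align_bar below -0.053 m and angle between the x axis of filter_disc and the x axis of align_bar, either way round below 0.04 rad and angle between filter_disc's own z axis and vertical below 0.05 rad and x of clamp_jaw in the frame of align_bar above -0.069 m and linear speed of filter_disc below 0.01 m/s); the robot touches nothing.
It fails at once if more than 22 N between the disc and the bar (contact force between filter_disc and align_bar above 22 N).
It fails at once if the motor, side cutters or terminal block moved by more than 20 mm (distance of any of motor, cutters, terminal from where it was at the start of the episode above 0.02 m).
It also fails if it takes over 72 s, if anything falls off the work surface, if the arm or the gripper's body presses on something with over 40 N, if the wrist force passes 120 N, or if a joint passes its speed limit or range.

## Working session

There is one attempt and no reset: what is moved stays moved. The work goes in short steps, Python scripts to look and compute and a shell command to move; the robot and the scene stay as the last step left them, time stands still between calls to the robot, and variables do not carry over. Pictures are saved under pics/ and viewed, at most 10 in all, crops included, and the job is handed in when it is done.

```bash
ls; mkdir -p pics
cat > h.py <<'E'
import numpy as np, cv2
from scipy.spatial.transform import Rotation as R
from plant import sensors, vision
def snap(name,fn):
    s=sensors.state(); d=vision.snapshot(name); cv2.imwrite(fn,d['img'][:,:,::-1])
    d=dict(d); 
    if 'hand_eye' in d:
        T=np.eye(4);T[:3,:3]=R.from_quat(s['tool_rot']).as_matrix();T[:3,3]=s['eef_pos']
        M=T@np.array(d['hand_eye']); d['R']=M[:3,:3]; d['p']=M[:3,3]
    else: d['R']=R.from_quat(d['orientation']).as_matrix(); d['p']=np.array(d['position'])
    np.savez(fn[:-4]+'.npz',**{k:d[k] for k in('fx','fy','cx','cy','k1','R','p')})
    return d
def load(fn): return dict(np.load(fn))
def ray(d,u,v):
    a=np.array([(u-d['cx'])/d['fx'],(v-d['cy'])/d['fy']]); b=a.copy()
    for _ in range(20): b=a/(1+d['k1']*(b@b))
    r=d['R']@np.array([b[0],b[1],1]); return d['p'],r/np.linalg.norm(r)
def onz(d,u,v,z):
    p,r=ray(d,u,v); return p+r*(z-p[2])/r[2]
def tri(*obs):
    A=0;B=0
    for d,u,v in obs:
        p,r=ray(d,u,v);P=np.eye(3)-np.outer(r,r);A=A+P;B=B+P@p
    return np.linalg.solve(A,B)
def proj(d,X):
    c=d['R'].T@(np.array(X)-d['p']); a=c[:2]/c[2]; a=a*(1+d['k1']*(a@a)); return d['fx']*a[0]+d['cx'],d['fy']*a[1]+d['cy']
E
python3 - <<'E'
from h import *
s=sensors.state();print({k:np.round(v,3) for k,v in s.items()})
for n in('side','top'):
    d=snap(n,f'pics/{n}0.png');print(n,d['p'],d['fx'],d['R'][:,2])
E
```

```text
pics
{'time': np.float64(0.0), 'joint_positions': array([ 1.291,  0.481,  1.597, -0.   ,  1.065, -0.047]), 'dq': array([ 0.001, -0.   , -0.001, -0.   , -0.   ,  0.   ]), 'joint_efforts': array([ 0.0000e+00, -9.5064e+01, -4.3016e+01,  0.0000e+00,  1.3000e-02,
        0.0000e+00]), 'eef_pos': array([0.15 , 0.632, 0.231]), 'tool_rot': array([ 0.116,  0.993, -0.001, -0.   ]), 'force': array([-0.059,  0.544, -0.486]), 'ft_torque': array([-0.011,  0.027,  0.01 ]), 'finger_force': np.float64(0.0), 'width': np.float64(0.086)}
side [0.38433684 0.41044079 0.49230609] 443.19921915709637 [ 0.22965761 -0.85455148 -0.46583167]
top [ 0.48509849 -0.33051025  0.9124451 ] 498.6597277480022 [ 0.11157598  0.03657068 -0.99308277]
```

View pics/side0.png

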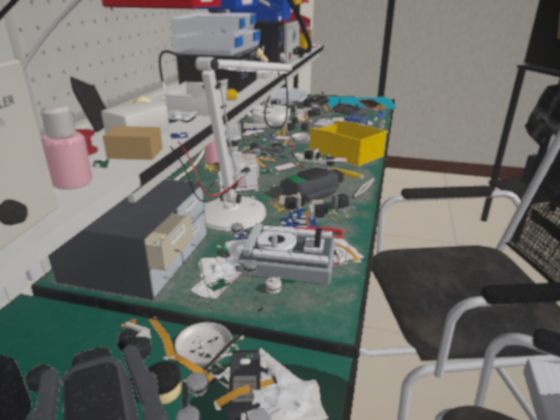

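View pics/top0.png

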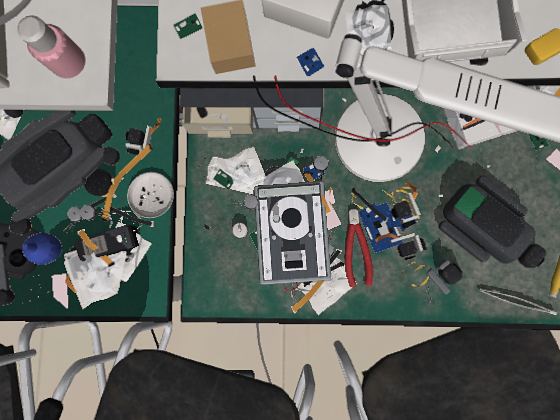

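The side view shows the fixture near (290,252), and the top view shows it at about (293,232) with its bar at the top edge. I'll enlarge the top view.

Run:
```python
from h import *
im=cv2.imread('pics/top0.png')[170:300,215:385]
cv2.imwrite('pics/top0c.png',cv2.resize(im,None,fx=4.6,fy=4.6,interpolation=cv2.INTER_CUBIC))
d=load('pics/top0.npz')
for u,v in[(293,232),(256,186),(324,186),(330,280),(262,283)]:print(onz(d,u,v,.04))
print(d['R'])
```

```text
[ 0.55232906 -0.31551518  0.04      ]
[ 0.63358349 -0.24896205  0.04      ]
[ 0.63434207 -0.36943602  0.04      ]
[ 0.46988141 -0.3802594   0.04      ]
[ 0.46314155 -0.26262036  0.04      ]
[[ 0.01243477 -0.99367811  0.11157598]
 [-0.99929578 -0.0083987   0.03657068]
 [-0.03540239 -0.11195215 -0.99308277]]
```

View pics/top0c.png

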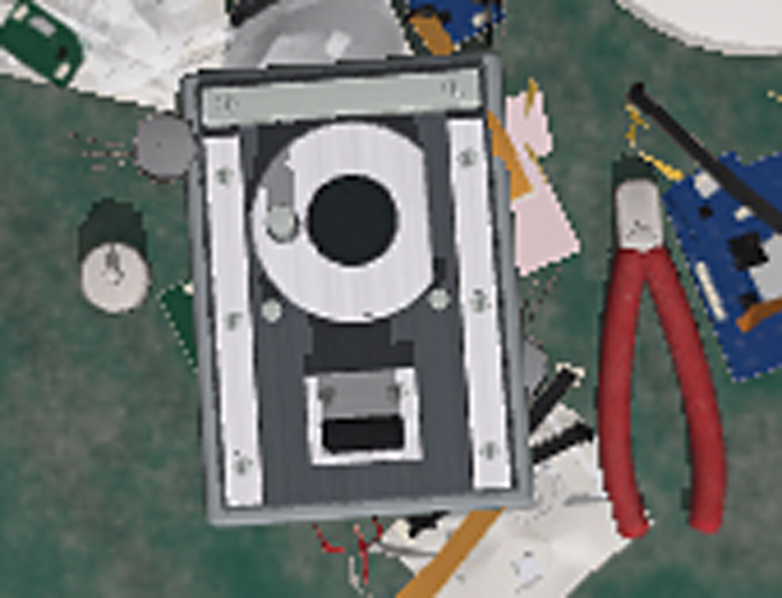

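The crop shows the bar at the top, with its face edge running from (203,125) to (485,105). The disc is centred at about (347,222) with its flat to the right, and the stud is on the left with its top at about (283,218). The jaw fin is at about (362,435). Motor is at (115,275), cutters on the right. So the disc needs roughly a +90° turn (anticlockwise from above).

Run:
```python
from h import *
d=load('pics/top0.npz');s=load('pics/side0.npz')
c=lambda x,y:((x+.5)/4.6-.5+215,(y+.5)/4.6-.5+170)
P={k:onz(d,*c(*p),z) for k,(p,z) in dict(barL=((203,125),.053),barR=((485,105),.053),railLb=((228,505),.048),railRb=((512,487),.048),disc=((347,222),.05),fin0=((322,452),.0775),fin1=((405,450),.0775),pinL=((272,310),.05),pinR=((439,298),.05),flat0=((425,145),.05),flat1=((435,285),.05)).items()}
for k,v in P.items():print(k,np.round(v,4))
print('stud top', tri((d,*c(283,218)),(s,318,231)))
print('lamp joint',tri((d,350,55),(s,207,65)), 'lamp post',tri((d,380,120),(s,234,190)))
b=P['barR']-P['barL'];print('bar x dir deg',np.degrees(np.arctan2(b[1],b[0]))+90, np.linalg.norm(b))
f=P['flat1']-P['flat0'];print('flat nrm',np.degrees(np.arctan2(f[1],f[0]))+90)
```

```text
barL [ 0.6124 -0.2553  0.053 ]
barR [ 0.6208 -0.362   0.053 ]
railLb [ 0.4695 -0.2669  0.048 ]
railRb [ 0.4776 -0.3728  0.048 ]
disc [ 0.5761 -0.3103  0.05  ]
fin0 [ 0.4895 -0.3028  0.0775]
fin1 [ 0.4906 -0.3328  0.0775]
pinL [ 0.5425 -0.2824  0.05  ]
pinR [ 0.5477 -0.3452  0.05  ]
flat0 [ 0.6057 -0.3395  0.05  ]
flat1 [ 0.5526 -0.3437  0.05  ]
stud top [ 0.5324623  -0.29205728  0.0929779 ]
lamp joint [ 0.73078591 -0.38457567  0.35774825] lamp post [ 0.73127506 -0.46560765  0.07173353]
bar x dir deg 4.49885064851027 0.10705447383990228
flat nrm -85.5486338595793
```

```bash
cat > goal.py <<'E'
import sys; from h import *
# usage: x y z yaw_deg(of tool y)  -> rows delta in tool axes
x,y,z,yaw=map(float,sys.argv[1:5]); s=sensors.state(); M=R.from_quat(s['tool_rot']).as_matrix()
a=np.radians(yaw); G=np.c_[[-np.sin(a),np.cos(a),0],[np.cos(a),np.sin(a),0],[0,0,-1]]; G[:,0]=np.cross(G[:,1],G[:,2])
print('t',s['time'],'pos',np.round(s['eef_pos'],4),'yawy',np.round(np.degrees(np.arctan2(M[1,1],M[0,1])),2),'F',np.round(s['force'],1),'w',round(float(s['width']),4),'j',np.round(s['joint_positions'],2))
print('cm',np.round(M.T@(np.array([x,y,z])-s['eef_pos'])*100,2),'rot',np.round(R.from_matrix(M.T@G).as_rotvec(),3))
E
python3 -m inch '[[[-20,-10,-5,0,0,0.7,0],[-20,-10,-5,0,0,0.7,0],[-20,-10,-5,0,0,0.7,0],[-20,-10,-5,0,0,0.7,0],[-20,-10,-5,0,0,0.7,0]]]'
python3 goal.py 0.55 0.05 0.30 -85.5
```

```text
time: 0.6
eef_pos: [0.3237, 0.4868, 0.282]
tool_rot: [0.453, 0.892, 0.0, 0.0]
force: [-0.7, -0.1, 0.1]
width: 0.0856
finger_force: 0.0
t 0.6 pos [0.3237 0.4868 0.282 ] yawy 36.13 F [-0.7 -0.1  0.1] w 0.0856 j [ 0.93  0.34  1.69 -0.    1.11  0.3 ]
cm [-48.63  -7.47  -1.78] rot [ 1.000e-03 -0.000e+00  2.123e+00]
```

```bash
python3 -m inch '[[[-24,-4,-1,0,0,0.7,0],[-24,-4,-1,0,0,0.7,0],[-24,-4,-1,0,0,0.7,0],[-24,-4,-1,0,0,0.7,0],[-24,-4,-1,0,0,0.7,0]]]' >/dev/null
python3 goal.py 0.53 -0.30 0.27 -85.5
```

```text
t 1.1 pos [0.4328 0.2702 0.2913] yawy -3.92 F [ 0.8  0.8 -0.4] w 0.0855 j [ 0.5   0.22  1.84 -0.    1.08  0.57]
cm [-56.22  13.59   2.15] rot [0.    0.    1.424]
```

```bash
python3 -m inch '[[[-25,6,0,0,0,0.7,0.3],[-25,6,0,0,0,0.7,0.3],[-25,6,0,0,0,0.7,0.3],[-25,6,0,0,0,0.7,0.3],[-25,6,0,0,0,0.7,0.3]]]' >/dev/null
python3 goal.py 0.53 -0.30 0.27 -85.5
```

```text
t 1.6 pos [0.4752 0.0242 0.2913] yawy -44.01 F [ 0.3  1.2 -0.6] w 0.0596 j [-0.01  0.17  1.9   0.    1.07  0.76]
cm [-19.51  26.46   2.13] rot [-0.    -0.     0.724]
```

```bash
python3 -m inch '[[[-15,20,1,0,0,0.72,0.5],[-15,20,1,0,0,0.72,0.5],[-15,20,1,0,0,0.72,0.5],[-15,20,1,0,0,0.72,0.5],[-15,20,1,0,0,0.72,0.5]]]' >/dev/null
python3 goal.py 0.53 -0.30 0.25 -85.5
python3 - <<'E'
from h import *
d=snap('wrist','pics/w1.png');print(d['p'],d['R'],d['fx'],d['k1'])
print(np.array(vision.snapshot('wrist')['hand_eye']))
print('stud proj',proj(d,[.574,-.284,.074]))
E
```

```text
t 2.1 pos [ 0.5163 -0.2224  0.2811] yawy -85.28 F [0.9 1.1 0.1] w 0.0423 j [-0.46  0.31  1.74  0.    1.09  1.03]
cm [0.73 7.85 3.11] rot [-0.     0.     0.004]
[ 0.58993348 -0.21646095  0.42424597] [[ 8.23909853e-02 -9.53050546e-01 -2.91386996e-01]
 [-9.96599900e-01 -7.86132408e-02 -2.46697885e-02]
 [ 6.04679257e-04  2.92428819e-01 -9.56287101e-01]] 310.82082602871105 0.02104917459820338
[[ 1.18424340e-04 -9.56337431e-01 -2.92264783e-01  7.38493110e-02]
 [ 9.99999682e-01 -1.17236712e-04  7.88812650e-04  1.30321349e-04]
 [-7.88635226e-04 -2.92264783e-01  9.56337113e-01 -1.43169847e-01]
 [ 0.00000000e+00  0.00000000e+00  0.00000000e+00  1.00000000e+00]]
stud proj (np.float64(337.11485380089334), np.float64(136.48127962374798))
```

View pics/w1.png

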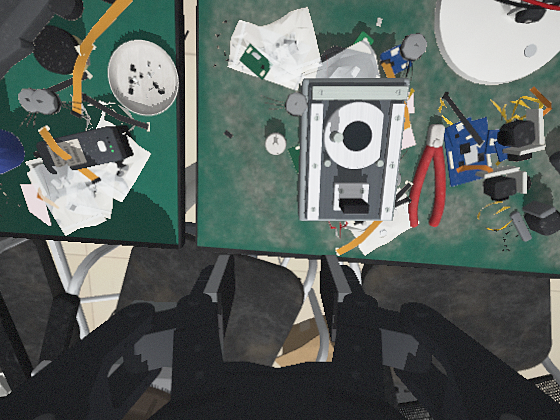

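The wrist view shows the fixture at (350,150), with the disc at (353,136) and the stud at about (337,132), close to the prediction. I'll go closer.

```bash
python3 -m inch '[[[-1.5,6.5,11,0,0,0,0.5],[-1.5,6.5,11,0,0,0,0.5],[-1.5,6.5,11,0,0,0,0.5],[-1.5,6.5,11,0,0,0,0.5],[-1.5,6.5,11,0,0,0,0.5]]]' >/dev/null
python3 goal.py 0.574 -0.284 0.1 -85.5
python3 - <<'E'
from h import *
d=snap('wrist','pics/w2.png')
u,v=proj(d,[.574,-.284,.074]);print(u,v)
im=cv2.imread('pics/w2.png');x0,y0=max(0,int(u)-80),max(0,int(v)-75);print(x0,y0)
cv2.imwrite('pics/w2c.png',cv2.resize(im[y0:y0+200,x0:x0+260],None,fx=3,fy=3,interpolation=cv2.INTER_CUBIC))
E
```

```text
t 2.7 pos [ 0.5072 -0.286   0.1713] yawy -84.94 F [-0.4  0.9  0.9] w 0.0425 j [-0.57  0.45  1.81  0.    0.87  0.92]
cm [6.68 0.4  7.12] rot [-0.001  0.001  0.01 ]
282.0169683803888 125.99801174716765
202 50
```

View pics/w2c.png

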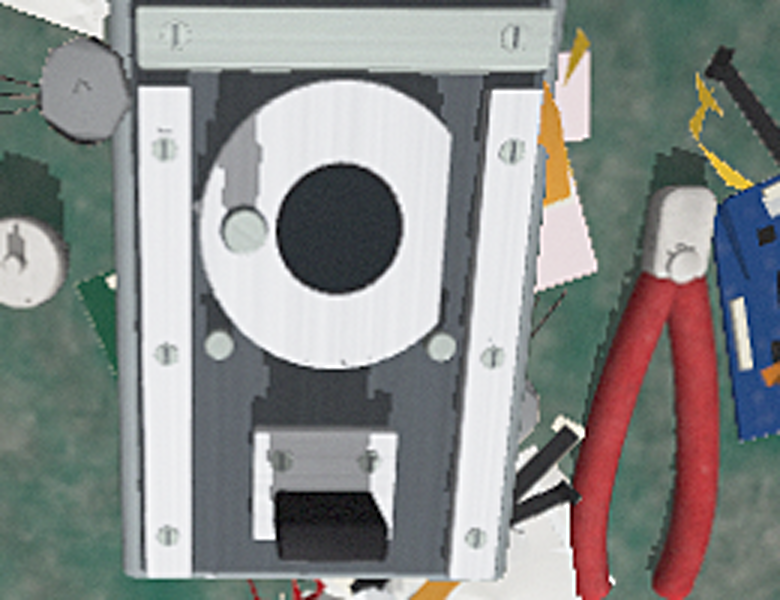

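The close-up shows the stud top at (245,229), the pins at (219,345) and (441,345), and the glass centre at (340,228). The bar's top face edge runs (135,73)–(550,63), and the flat runs (450,135)–(441,325).

Run:
```python
from h import *
d=load('pics/w2.npz');t=load('pics/top0.npz')
c=lambda x,y:((x+.5)/3-.5+202,(y+.5)/3-.5+50)
c0=lambda x,y:((x+.5)/4.6-.5+215,(y+.5)/4.6-.5+170)
P={k:onz(d,*c(*p),z) for k,(p,z) in dict(barL=((135,73),.053),barR=((550,63),.053),pinL=((219,345),.05),pinR=((441,345),.05),glass=((340,228),.05),flat0=((450,135),.05),flat1=((441,325),.05),stud=((245,229),.074),finL=((276,493),.0775),finR=((372,493),.0775)).items()}
for k,v in P.items():print(k,np.round(v,4))
print('stud tri',tri((d,*c(245,229)),(t,*c0(283,218))),'pinR tri',tri((d,*c(441,345)),(t,*c0(439,298))))
b=P['pinR']-P['pinL'];an=np.arctan2(b[1],b[0])+np.pi/2;print('pins dir',np.degrees(an),np.linalg.norm(b))
b=P['barR']-P['barL'];print('bar dir',np.degrees(np.arctan2(b[1],b[0]))+90,np.linalg.norm(b))
f=P['flat1']-P['flat0'];print('flat',np.degrees(np.arctan2(f[1],f[0]))+90,np.linalg.norm(f))
s=P['glass']-P['stud'];print('stud->centre',np.degrees(np.arctan2(s[1],s[0])),np.linalg.norm(s[:2]))
ex=np.array([np.cos(an),np.sin(an),0]);ey=np.array([-ex[1],ex[0],0])
m=(P['pinL']+P['pinR'])/2+ex*.0718
for k,v in P.items():print(k,'bar frame',np.round([(v-m)@ex*1e3,(v-m)@ey*1e3],1))
print('bar origin',m)
```

```text
barL [ 0.6094 -0.2536  0.053 ]
barR [ 0.6209 -0.3594  0.053 ]
pinL [ 0.5412 -0.2811  0.05  ]
pinR [ 0.5468 -0.3438  0.05  ]
glass [ 0.5759 -0.3113  0.05  ]
flat0 [ 0.602  -0.3374  0.05  ]
flat1 [ 0.5523 -0.3429  0.05  ]
stud [ 0.5741 -0.285   0.074 ]
finL [ 0.5074 -0.2995  0.0775]
finR [ 0.5097 -0.325   0.0775]
stud tri [ 0.57458526 -0.28609124  0.07141376] pinR tri [ 0.54718378 -0.34467783  0.0485739 ]
pins dir 5.027020188076698 0.06285653505451283
bar dir 6.20780266241789 0.10637807612564909
flat -83.65182009883185 0.04995322731703774
stud->centre -85.978317296232 0.026402655631269582
barL bar frame [-1.5 52.9]
barR bar frame [  0.7 -53.5]
pinL bar frame [-71.8  31.4]
pinR bar frame [-71.8 -31.4]
glass bar frame [-39.9  -1.7]
flat0 bar frame [-16.2 -29.9]
flat1 bar frame [-66.2 -31. ]
stud bar frame [-39.4  24.7]
finL bar frame [-107.1   16.1]
finR bar frame [-107.1   -9.5]
bar origin [ 0.61552543 -0.30616552  0.05      ]
```

```bash
python3 -m inch '[[[3.5,0.1,4,0,0,0,0.6],[6.7,0.1,8,0,0,0,0.6],[6.7,0.1,9.5,0,0,0,0.6],[6.7,0.1,9.5,0,0,0,0.6]]]' >/dev/null
python3 goal.py 0.5743 -0.2855 0.053 -85
```

```text
t 3.15 pos [ 0.5745 -0.2797  0.0752] yawy -84.8 F [0.4 0.2 0.9] w 0.0342 j [-0.5   0.65  1.75  0.    0.75  0.98]
cm [-0.07  0.58  2.22] rot [-0.001  0.002  0.004]
```

```bash
python3 -m inch '[[[-0.05,0.55,0,0,0,0,0.6],[-0.05,0.55,1,0,0,0,0.6],[-0.05,0.55,2.2,0,0,0,0.6],[-0.05,0.55,2.2,0,0,0,0.6]]]' >/dev/null
python3 goal.py 0.5743 -0.2855 0.053 -85
python3 -m inch '[[[0,0,0,0,0,0,0.75],[0,0,0,0,0,0,0.85],[0,0,0,0,0,0,1],[0,0,0,0,0,0,1],[0,0,0,0,0,0,1]]]'
python3 goal.py 0.5743 -0.2855 0.053 -85
```

```text
t 3.55 pos [ 0.5732 -0.2867  0.0533] yawy -84.94 F [ 0.4  0.3 -0.4] w 0.034 j [-0.51  0.68  1.75  0.    0.71  0.97]
cm [ 0.12 -0.11  0.03] rot [-0.001  0.001  0.001]
time: 4.05
eef_pos: [0.5744, -0.2871, 0.0548]
tool_rot: [0.999, 0.044, 0.0, 0.0]
force: [-2.1, -0.4, 6.2]
width: 0.0082
finger_force: 58.6
t 4.05 pos [ 0.5744 -0.2871  0.0548] yawy -84.91 F [-2.1 -0.4  6.2] w 0.0082 j [-0.51  0.68  1.75 -0.    0.72  0.97]
cm [ 0.01 -0.16  0.18] rot [ 0.    -0.     0.002]
```

```bash
python3 -m inch '[[[0,0,0,0,0,0,0.7],[0,0,-0.3,0,0,0,0.7],[0,0,-0.3,0,0,0,0.7],[0,0,-0.3,0,0,0,1],[0,0,-0.3,0,0,0,1]]]'
python3 -m inch '[[[0,0,0,0,0,0,1],[0,0,0,0,0,0,1]]]'
python3 goal.py 0.5743 -0.2855 0.056 -85
python3 - <<'E'
from h import *
d=snap('wrist','pics/w3.png');im=cv2.imread('pics/w3.png')
u,v=proj(d,[.576,-.311,.05]);print(u,v)
E
```

```text
time: 4.55
eef_pos: [0.5742, -0.2869, 0.0575]
tool_rot: [0.999, 0.044, 0.0, 0.0]
force: [-1.4, -1.2, 4.9]
width: 0.0083
finger_force: 58.6
time: 4.75
eef_pos: [0.5743, -0.2869, 0.0576]
tool_rot: [0.999, 0.044, 0.0, 0.0]
force: [-0.7, 1.1, 5.0]
width: 0.0079
finger_force: 58.6
t 4.75 pos [ 0.5743 -0.2869  0.0576] yawy -84.91 F [-0.7  1.1  5. ] w 0.0079 j [-0.51  0.67  1.75  0.    0.72  0.97]
cm [ 0.01 -0.14  0.16] rot [ 0.    -0.     0.002]
321.85579598948823 261.87451541382825
```

View pics/w3.png

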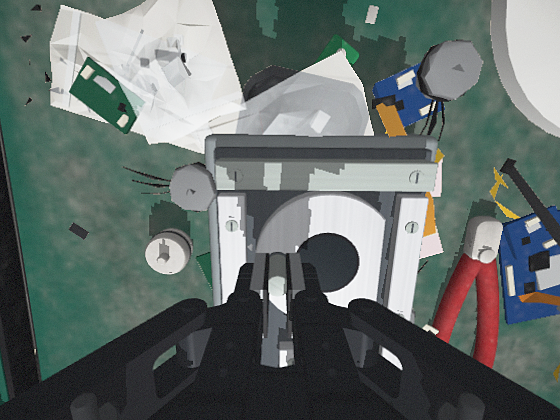

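The stud, at about (278,280), sits between the pads and the grip holds. I'll start the arc about the disc centre.

```bash
python3 -m inch '[[[-0.39,-0.04,0,0,0,-0.13,1],[-0.77,-0.03,0,0,0,-0.26,1]]]'
python3 -m inch '[[[-0.34,0.02,0,0,0,-0.13,1],[-0.67,0.09,0,0,0,-0.26,1]]]'
```

```text
time: 5.0
eef_pos: [0.567, -0.2874, 0.0576]
tool_rot: [0.984, 0.176, 0.0, 0.0]
force: [0.7, -0.2, 3.6]
width: 0.0082
finger_force: 58.7
time: 5.2
eef_pos: [0.5607, -0.2905, 0.0576]
tool_rot: [0.953, 0.302, 0.0, 0.0]
force: [0.9, 1.0, 4.3]
width: 0.0085
finger_force: 58.8
```

```bash
python3 -m inch '[[[-0.34,0.02,0,0,0,-0.13,1],[-0.67,0.09,0,0,0,-0.26,1],[-0.99,0.2,0,0,0,-0.39,1],[-1.29,0.34,0,0,0,-0.52,1]]]'
python3 -m inch '[[[-0.34,0.02,0,0,0,-0.13,1],[-0.67,0.09,0,0,0,-0.26,1],[-0.99,0.2,0,0,0,-0.39,1],[-0.99,0.2,0,0,0,-0.39,1]]]'
python3 goal.py 0.56 -0.31 0.0576 5.2
python3 - <<'E'
from h import *
d=snap('wrist','pics/w4.png');im=cv2.imread('pics/w4.png')
s=snap('top','pics/top4.png');im=cv2.imread('pics/top4.png')[170:300,215:385]
E
```

```text
time: 5.6
eef_pos: [0.5513, -0.2998, 0.0575]
tool_rot: [0.844, 0.537, -0.0, -0.001]
force: [-2.7, 5.2, 9.2]
width: 0.0081
finger_force: 59.4
time: 6.0
eef_pos: [0.5489, -0.3102, 0.0576]
tool_rot: [0.723, 0.69, -0.0, -0.001]
force: [-4.0, 3.0, 10.1]
width: 0.0081
finger_force: 59.3
t 6.0 pos [ 0.5489 -0.3102  0.0576] yawy -2.69 F [-4.   3.  10.1] w 0.0081 j [-0.56  0.66  1.78  0.    0.71 -0.52]
cm [ 0.07  1.1  -0.01] rot [-0.001 -0.001 -0.138]
```

View pics/w4.png

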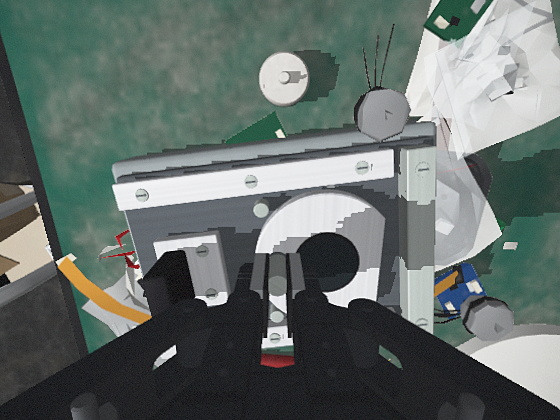

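The wrist view shows the disc turned with the tool. Its flat is at about (378–385, 200–265), nearly parallel to the bar edge at about x=400. I'll finish the turn and measure the angle.

```bash
python3 -m inch '[[[-0.34,0.02,0,0,0,-0.13,1],[-0.36,0.02,0,0,0,-0.138,1],[-0.36,0.02,0,0,0,-0.138,1]]]'
python3 goal.py 0.5527 -0.3118 0.0576 5.2
python3 - <<'E'
from h import *
d=snap('wrist','pics/w5.png');im=cv2.imread('pics/w5.png')[120:320,210:460]
cv2.imwrite('pics/w5c.png',cv2.resize(im,None,fx=3,fy=3,interpolation=cv2.INTER_CUBIC))
E
```

```text
time: 6.4
eef_pos: [0.5492, -0.3137, 0.0575]
tool_rot: [0.676, 0.737, -0.0, -0.0]
force: [-2.9, 3.0, 6.6]
width: 0.0082
finger_force: 59.2
t 6.4 pos [ 0.5492 -0.3137  0.0575] yawy 4.96 F [-2.9  3.   6.6] w 0.0082 j [-0.57  0.66  1.77  0.    0.71 -0.65]
cm [ 0.16  0.37 -0.01] rot [-0.    -0.    -0.004]
```

View pics/w5c.png

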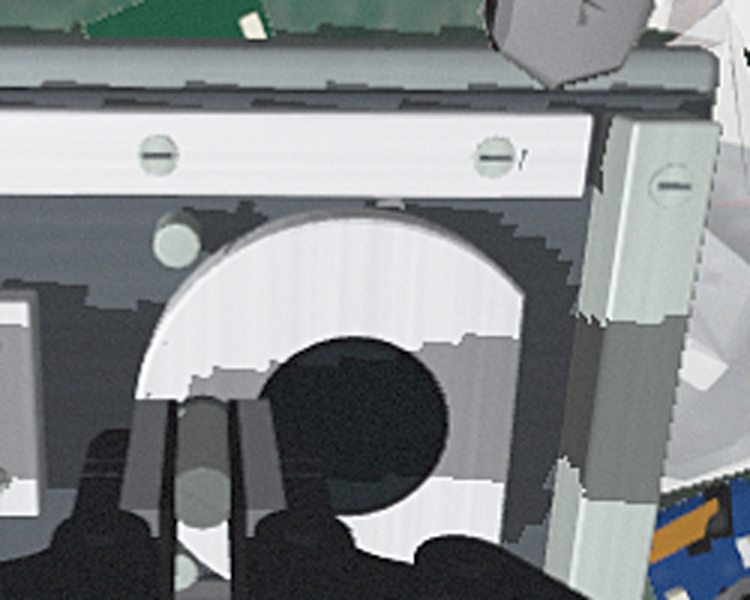

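The flat runs (523,298)–(503,540) in the crop, the bar's top face edge about (633,122)–(580,560), and the rail's inner edge (100,195)–(585,197).

Run:
```python
from h import *
d=load('pics/w5.npz')
c=lambda x,y:((x+.5)/3-.5+210,(y+.5)/3-.5+120)
def ln(a,b,z):
    A,B=onz(d,*c(*a),z),onz(d,*c(*b),z);f=B-A;return A,B,np.degrees(np.arctan2(f[1],f[0]))
m=np.array([.61552,-.30617]);ex=np.array([np.cos(.0907),np.sin(.0907)]);ey=np.array([-ex[1],ex[0]])
for n,a,b,z in[('flat',(523,298),(503,540),.05),('bar',(633,122),(580,560),.053),('rail',(100,195),(585,197),.048),('pin',(176,242),(300,242),.05),('studtop',(201,497),(340,497),.074),('glass',(353,425),(360,430),.05)]:
    A,B,an=ln(a,b,z);print(n,[np.round([(P[:2]-m)@ex*1e3,(P[:2]-m)@ey*1e3],1) for P in(A,B)],an)
```

```text
flat [array([-12.8,  22.3]), array([-12. , -24.6])] -83.88079336001617
bar [array([ 0.5, 52.4]), array([  1.1, -26.8])] -84.31734702199981
rail [array([-84.3,  40. ]), array([-3.5, 39.3])] 4.710919079347028
pin [array([-71.6,  32.4]), array([-50.9,  32.3])] 4.982366931266202
studtop [array([-67.5,  -1.6]), array([-46.3,  -1.6])] 5.050529957950837
glass [array([-40.6,  -1.3]), array([-39.3,  -2.3])] -32.13641254119491
```

Aligned within about 0.5°, with a gap of about 13 mm. I'll push while gripped most of the way, then loosen and finish with the rear finger.

```bash
python3 -m inch '[[[0.03,0.3,0,0,0,0,1],[0.05,0.6,0,0,0,0,1],[0.05,0.9,0,0,0,0,1],[0.05,1.1,0,0,0,0,1],[0.05,1.1,0,0,0,0,1]]]'
python3 -m inch '[[[0,0,0,0,0,0,0.85],[0,0,0,0,0,0,0.85],[0,0,0,0,0,0,0.85]]]'
python3 goal.py 0.5527 -0.3118 0.0576 5.2
```

```text
time: 6.95
eef_pos: [0.5606, -0.3126, 0.0575]
tool_rot: [0.676, 0.737, 0.0, 0.0]
force: [-0.1, 1.0, 4.7]
width: 0.0084
finger_force: 58.9
time: 7.25
eef_pos: [0.5603, -0.3125, 0.0572]
tool_rot: [0.676, 0.737, -0.0, -0.0]
force: [0.3, 0.1, 0.1]
width: 0.0128
finger_force: 0.0
t 7.25 pos [ 0.5603 -0.3125  0.0572] yawy 4.92 F [0.3 0.1 0.1] w 0.0128 j [-0.56  0.67  1.75 -0.    0.72 -0.64]
cm [ 0.13 -0.75 -0.04] rot [-0.    -0.    -0.005]
```

Now the rear-finger push in small steps, with the force read at each one.

```bash
python3 -m inch '[[[0,0.1,0,0,0,0,0.85],[0,0.2,0,0,0,0,0.85],[0,0.3,0,0,0,0,0.85]]]' | grep -E "eef|^force"
python3 -m inch '[[[0,0.05,0,0,0,0,0.85],[0,0.1,0,0,0,0,0.85]]]' | grep -E "eef|^force"
python3 goal.py 0.5527 -0.3118 0.0576 5.2
python3 - <<'E'
from h import *
d=snap('wrist','pics/w6.png')
E
```

```text
eef_pos: [0.5626, -0.312, 0.0571]
force: [-8.7, 0.4, 4.9]
eef_pos: [0.5627, -0.3119, 0.0571]
force: [-13.0, -1.6, 7.6]
t 7.75 pos [ 0.5627 -0.3119  0.0571] yawy 4.95 F [-13.   -1.6   7.6] w 0.0132 j [-0.55  0.68  1.74 -0.    0.73 -0.64]
cm [ 0.09 -1.   -0.05] rot [-0.003 -0.001 -0.004]
```

```bash
python3 -m inch '[[[0,-0.2,0,0,0,0,0.85],[0,-0.3,0,0,0,0,0.82],[0,-0.3,0,0,0,0,0.8],[0,-0.3,0,0,0,0,0.75]]]' | grep -E "eef|^force|width"
python3 - <<'E'
from h import *
d=snap('wrist','pics/w7.png');im=cv2.imread('pics/w7.png')[120:320,210:460]
cv2.imwrite('pics/w7c.png',cv2.resize(im,None,fx=3,fy=3,interpolation=cv2.INTER_CUBIC))
E
```

```text
eef_pos: [0.5616, -0.3125, 0.0574]
force: [-0.6, 0.1, -0.3]
width: 0.0216
```

View pics/w7c.png

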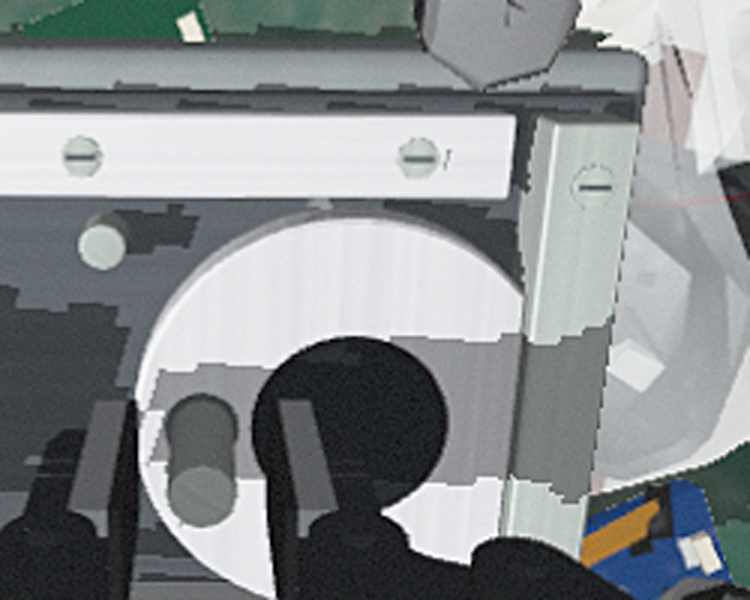

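The view shows the flat touching the bar along its length, around (523,300)–(503,530), with the stud free between the fingers. I'll raise, go behind the fin and shut the fingers.

```bash
python3 -m inch '[[[0,0,-2,0,0,0,0.75],[0,0,-4.5,0,0,0,0.75],[0,0,-6.5,0,0,0,0.75],[0.1,-4,-6.5,0,0,0,0.85],[0.1,-8,-6.5,0,0,0,1]]]' | grep -E "eef|^force|width"
python3 -m inch '[[[0,-2.4,0,0,0,0,1],[0,-2.4,0,0,0,0,1],[0,-2.4,0,0,0,0,1]]]' | grep -E "eef|^force|width"
python3 goal.py 0.4611 -0.3202 0.058 5
```

```text
eef_pos: [0.4817, -0.3183, 0.1229]
force: [-1.1, -0.5, -1.0]
width: 0.0007
eef_pos: [0.458, -0.3208, 0.1227]
force: [0.5, 0.3, -0.1]
width: 0.0002
t 9.05 pos [ 0.458  -0.3208  0.1227] yawy 4.88 F [ 0.5  0.3 -0.1] w 0.0002 j [-0.67  0.49  1.91  0.    0.74 -0.75]
cm [0.04 0.31 6.47] rot [ 0.001  0.001 -0.002]
```

```bash
python3 -m inch '[[[0,0,3,0,0,0,1],[0,0,5,0,0,0,1],[0,0,6.4,0,0,0,1],[0,0,6.4,0,0,0,1]]]' | grep -E "eef|^force"
python3 -m inch '[[[0,0.5,0,0,0,0,1],[0,1,0,0,0,0,1],[0,1.5,0,0,0,0,1],[0,2,0,0,0,0,1],[0,2,0,0,0,0,1]]]' | grep -E "eef|^force"
python3 -m inch '[[[0,0.4,0,0,0,0,1],[0,0.8,0,0,0,0,1],[0,1,0,0,0,0,1]]]' | grep -E "eef|^force"
```

```text
eef_pos: [0.4576, -0.3197, 0.0566]
force: [0.2, -0.7, 0.0]
eef_pos: [0.4786, -0.3188, 0.0587]
force: [0.2, 0.7, 0.7]
eef_pos: [0.4879, -0.3178, 0.0583]
force: [-2.0, -0.5, 1.2]
```

```bash
python3 -m inch '[[[0,0.4,0,0,0,0,1],[0,0.8,0,0,0,0,1],[0,1.2,0,0,0,0,1],[0,1.6,0,0,0,0,1],[0,1.6,0,0,0,0,1]]]' | grep -E "eef|^force"
python3 -m inch '[[[0,0.15,0,0,0,0,1],[0,0.3,0,0,0,0,1]]]' | grep -E "eef|^force"
```

```text
eef_pos: [0.5042, -0.3164, 0.0583]
force: [-0.1, -0.2, -0.3]
eef_pos: [0.5063, -0.3161, 0.0583]
force: [-7.7, -1.8, 1.4]
```

```bash
python3 -m inch '[[[0,0,0,0,0,0,1]]]' | grep -E "eef|^force"
python3 -m inch '[[[0,0.05,0,0,0,0,1]]]' | grep -E "eef|^force"
python3 -m inch '[[[0,0,0,0,0,0,1]]]' | grep -E "eef|^force"
```

```text
eef_pos: [0.5062, -0.3161, 0.0582]
force: [-4.1, -0.8, 0.7]
eef_pos: [0.5063, -0.3161, 0.0582]
force: [-8.6, -3.0, 2.5]
eef_pos: [0.5063, -0.3161, 0.0582]
force: [-7.0, -2.5, 2.3]
```

```bash
python3 -m inch '[[[0,0.05,0,0,0,0,1],[0,0.05,0,0,0,0,1]]]' | grep -E "eef|^force"
python3 -m inch '[[[0,0.04,0,0,0,0,1],[0,0.04,0,0,0,0,1]]]' | grep -E "eef|^force"
```

```text
eef_pos: [0.5064, -0.316, 0.0582]
force: [-10.7, -3.8, 3.5]
eef_pos: [0.5064, -0.316, 0.0582]
force: [-11.5, -4.1, 5.1]
```

```bash
python3 -m inch '[[[0,0.05,0,0,0,0,1],[0,0.05,0,0,0,0,1]]]' | grep -E "^force"
python3 -m inch '[[[0,0.04,0,0,0,0,1],[0,0.04,0,0,0,0,1],[0,0.04,0,0,0,0,1]]]' | grep -E "eef|^force"
```

```text
force: [-13.7, -5.4, 6.8]
eef_pos: [0.5066, -0.316, 0.0582]
force: [-16.7, -6.2, 7.6]
```

```bash
python3 -m inch '[[[0,0,0,0,0,0,1],[0,0,0,0,0,0,1],[0,0,0,0,0,0,1],[0,0,0,0,0,0,1]]]' | grep -E "^force"
python3 -m inch '[[[0,-0.2,0,0,0,0,1],[0,-0.6,0,0,0,0,1],[0,-1.5,0,0,0,0,1],[0,-1.5,-2,0,0,0,1],[0,-1.5,-4,0,0,0,1]]]' | grep -E "eef|^force"
python3 -m inch '[[[0,-3,-2,0,0,0,1],[0,-5,-4,0,0,0,1],[0,-5,-4,0,0,0,1]]]' | grep -E "eef|^force"
python3 - <<'E'
from h import *
d=snap('wrist','pics/w8.png')
cv2.imwrite('pics/w8c.png',cv2.resize(cv2.imread('pics/w8.png')[100:350,170:500],None,fx=2.3,fy=2.3,interpolation=cv2.INTER_CUBIC))
E
```

```text
force: [-17.1, -6.0, 6.6]
eef_pos: [0.4928, -0.317, 0.0983]
force: [-0.2, -1.3, 0.3]
eef_pos: [0.4424, -0.322, 0.1405]
force: [-0.1, -0.8, 0.0]
```

View pics/w8c.png

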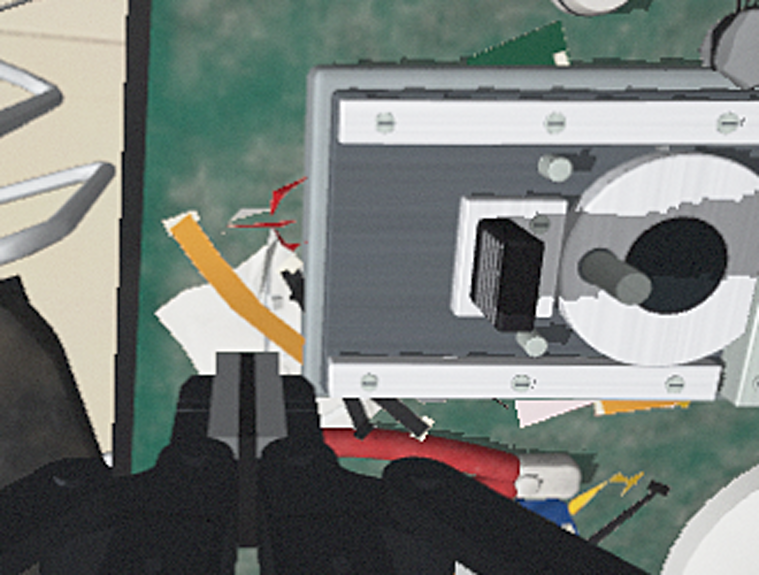

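The jaw's front edge, at about x=566, meets the disc's rim at about (562,265). The stud points back at (630,287) and the glass centre is at (677,265). A numeric check comes before handing in.

Run:
```python
from h import *
d=load('pics/w8.npz')
c=lambda x,y:((x+.5)/2.3-.5+170,(y+.5)/2.3-.5+100)
m=np.array([.61552,-.30617]);ex=np.array([np.cos(.0907),np.sin(.0907)]);ey=np.array([-ex[1],ex[0]])
for n,a,z in[('jaw',(567,200),.0485),('glass',(677,265),.05),('pinL',(558,168),.05),('pinR',(535,345),.05),('stud',(630,287),.074),('rim',(562,265),.05)]:
    P=onz(d,*c(*a),z)[:2]-m;print(n,np.round([P@ex*1e3,P@ey*1e3],1))
```

```text
jaw [-67.2  21.2]
glass [-27.9  -1.3]
pinL [-72.1  32.3]
pinR [-72.5 -30.8]
stud [-56.   -0.6]
rim [-66.7  -1.1]
```

Jaw face at −67 mm, disc centre about −28 to −29 mm, stud at −56 mm: all as required.

```bash
python3 -c "
from plant import job; print(job.finish_job())"
```

```text
the job is handed in; nothing more can be done
None
```

The job is handed in: the disc is flush on the bar, the jaw was pressed home at about 15 N (wrist force less jaw friction) and is up against the disc, and the arm is clear; no verdict came back.

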